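# Draw out the blue wafer tray and release its vacuum

### The arm

A 6-joint arm with a two-finger parallel gripper is mounted at the origin on the work surface. World frame = base frame: x ahead of the robot, y to its left, z up, the work surface at z = 0. Lengths are in mm, angles in rad, forces in N, time in s.
With the tool pointing down it reaches from about 275 to 750 mm from the base axis. Payload 10.2 kg.
Tool frame: the origin (TCP) lies midway between the tips of the shut fingers; the grasp point (between the pads) lies 19 mm behind it; z points along the fingers, y is the line along which they close (so a half turn about z gives the same grasp; the last joint's range is limited). The gripper opens to 85 mm and grips with 20 to 120 N. Pads are 22 mm wide; open, the fingers measure 114 mm over their backs; the gripper's body (76 mm by 85 mm) begins 54 mm behind the grasp point. The pads swing forward as they close: fully open they stand 13 mm farther back than shut.
Start: joints at [0.934, 0.313, 1.498, -0, 1.331, -0.223], TCP at [211.111, 480.69, 207.894] pointing down, gripper open.
Joint ranges: [-2.94, 2.94], [-0.97, 2.17], [0.19, 2.56], [-1.23, 4.37], [0.02, 3.11], [-2.88, 2.88]. Speed limits (rad/s): [2.39, 2.39, 3.01, 3.14, 3.14, 3.14].

### API

Orientations are given as a unit quaternion [w, x, y, z].
In Python, from rig import ctrl gives the robot as it stands.
- The arm moves only by the tool send_rows, never from a script. Its argument "targets" is a list of rows, each a list of 7 numbers: the closure, from -1 (fully open) to 1 (shut), so that 0 is half open, then the shift along the tool's x, y, z in m, then the turn, a rotation vector about the tool's x, y, z in rad. In form: [[claw, dx, dy, dz, ax, ay, az], ...]. A call has exactly 10 rows; each row shifts and turns the commanded pose from where the row before left it, along the tool's axes as they then stand; what a row does not reach is not made up. A row lasts 1/8 s, in which the tool goes at most 62.5 mm and 10.7 degrees, less where a joint would pass 70% of its speed; a pose out of reach is approached as far as the arm can. A call with a gripper value outside its range is refused whole. The fingers move at their own pace and stop on an object; "squeeze" is the grip in N (left out, the last holds). Time passes only in rows, so rows that do not move let the fingers close, or fill a call up. It gives the time, the measured TCP pose, the force, the opening and the grip force at its end, in the units of the state.
- ctrl.sense(): the state, without advancing time (a new reading comes with each control period).
- ctrl.capture(name): name is "side" or "top"; returns a dict with "img" (420x560x3 uint8, red, green, blue), "camera_matrix" (3x3 intrinsics, pixels), "R" (3x3) and "t" (3): a world point X has camera coordinates R X + t. Camera axes: x right, y down, z forward; pixel columns grow to the right and rows downward; lengths in mm; the calibration is good to about 2 mm. A picture is of the moment at which its call begins. There is no depth.
- ctrl.finish_job(): hands the job in; it is judged then, once.
Trained networks look in a picture, given as the dict that the camera call returned (one of the last four; its "shot" number tells which), for a name from the list of things; names that differ only in an ending like _2 or _b are one class to them, and where a whole thing is asked for, a point or a joint stands for the part that bears it (a point fixed in the world has none). Each returns a list of dicts, best first, with "score" (0 to 1); they miss things now and then, are a little off and sometimes report something else, mostly with a low value. They report only what shows in the picture. A call takes as long as a camera call.
- ctrl.boxes_of(query, picture): "extent" ([left, top, width, height] in pixels, round what is visible of it).
- ctrl.landmark_of(query, picture): "point" ([column, row] in pixels: a listed point, or the origin of a listed thing).
The state is a dict: "time_s": time; "joints": joint angles; "dq": joint speeds; "tau": joint torques, N m; "eef_pos": TCP position; "ee_rot": TCP orientation; "force": force on the tool from outside, world axes, zero at the start; "wrist_torque": the same for the moment, N m; "grip_width": opening from 0.0 (shut) to 1.0 (fully open); "grip_force": force on a finger pad.
Only numpy, scipy, OpenCV 4.12 (cv2) and the standard library are available. Lean on these libraries where they do the work, as an engineer would, in place of code of your own. Each camera call takes 0.05 s, during which the arm holds its last target. There are 200 camera calls.

### The job

On the loader marked blue, hook a fingertip behind the raised lip of the tray and draw the tray all the way out along its rail to its stop, without pinching the lip or touching its front; then press the red vacuum-release button on the roof of that same loader fully down and let it come up again. Grasp nothing, and leave the orange loader and the loose things on the bench as they are.

Things in the scene. Friction and masses are not known exactly. Their poses are not given: they have to be found in the camera images.
- blue_loader: blue-marked specimen loader, fixed: dark base plate 300 x 140 mm (x -180 to +120 mm) with rails; over its rear a white housing 140 mm wide, roof 70 mm above the bench, front face at x = -15 mm, blue stripe on the roof. A tray with its blue lip sticks out in front. Origin on the bench. x points from the lip into the housing: the tray draws out along -x; z up. Yaw within 15 degrees.
- blue_tray (a joint): travel of the blue tray along its rail, m: 0 = fully in, 0.09 = fully out against a hard stop; starts between 0 and 0.015. Drawing it takes about 2 N plus light damping (8 N per m/s); it stays where it is left. The tray cannot be lifted off its rail.
- blue_lip (a point): top edge of the blue tray's lip, mid-width, on the rear face (towards the housing); moves with the tray. The lip is an upright plate 100 mm wide, its top 55 mm above the bench, 10 mm thick in all: 6 mm of lip and, before it, a 4 mm front plate ending 3 mm lower.
- blue_pocket (a point): centre of the flat finger pocket behind the blue lip, on the tray floor 22 mm above the bench, 32 mm behind the lip's rear face; moves with the tray. Pocket 100 mm wide, open above; 64 mm from lip to housing when the tray is in, longer as it comes out. A fixed black wafer chuck (64 mm across, 3 mm high) begins 77 mm behind the lip.
- blue_front (a point): centre of the outer face of the blue lip's front plate (4 x 98 x 34 mm, 18 to 52 mm above the bench), facing the robot; moves with the tray. This plate is not to be touched.
- blue_button (a joint): travel of the red vacuum-release button of the blue loader, m: 0 = up, 0.006 = fully down. About 5 N pushes it fully down; it springs back up.
- blue_button_top (a point): centre of the top face of that red round button, 28 mm across, in a black housing on the white roof of the blue loader, 25 mm behind the loader's origin; it is pushed straight down.
- orange_loader: orange-marked specimen loader, fixed: dark base plate 300 x 140 mm (x -180 to +120 mm) with rails; over its rear a white housing 140 mm wide, roof 70 mm above the bench, front face at x = -15 mm, orange stripe on the roof. A tray with its orange lip sticks out in front. Origin on the bench. x points from the lip into the housing: the tray draws out along -x; z up. Yaw within 15 degrees.
- orange_tray (a joint): travel of the orange tray along its rail, m: 0 = fully in, 0.09 = fully out against a hard stop; starts between 0 and 0.015. Drawing it takes about 2 N plus light damping (8 N per m/s); it stays where it is left. The tray cannot be lifted off its rail.
- orange_lip (a point): top edge of the orange tray's lip, mid-width, on the rear face (towards the housing); moves with the tray. The lip is an upright plate 100 mm wide, its top 55 mm above the bench, 10 mm thick in all: 6 mm of lip and, before it, a 4 mm front plate ending 3 mm lower.
- orange_pocket (a point): centre of the flat finger pocket behind the orange lip, on the tray floor 22 mm above the bench, 32 mm behind the lip's rear face; moves with the tray. Pocket 100 mm wide, open above; 64 mm from lip to housing when the tray is in, longer as it comes out. A fixed black wafer chuck (64 mm across, 3 mm high) begins 77 mm behind the lip.
- orange_front (a point): centre of the outer face of the orange lip's front plate (4 x 98 x 34 mm, 18 to 52 mm above the bench), facing the robot; moves with the tray. This plate is not to be touched.
- orange_button (a joint): travel of the red vacuum-release button of the orange loader, m: 0 = up, 0.006 = fully down. About 5 N pushes it fully down; it springs back up.
- orange_button_top (a point): centre of the top face of that red round button, 28 mm across, in a black housing on the white roof of the orange loader, 25 mm behind the loader's origin; it is pushed straight down.
- objective: brass microscope objective standing loose between the loaders, 34 mm across, 52 mm tall; origin under its centre. Leave alone.
- shipper: white round wafer box lying loose on the bench on one outer side, 74 mm across, 18 mm high; origin under its centre. Leave alone.
- bottle: small amber bottle with white cap standing loose on the bench on one outer side, 44 mm across, 85 mm tall; origin under its centre. Leave alone.

How it is judged:
By the outcome, as a careful person would: the job done as asked, in the order asked, and still so for the second after the job is handed in, with the robot touching nothing.
It also fails if it takes over 45 s, if anything falls off the work surface, if the arm or the gripper's body presses on something with over 40 N, if the wrist force passes 120 N, or if a joint passes its speed limit or range.

## Working session

There is one attempt and no reset: what is moved stays moved. The work goes in short steps, Python scripts to look and compute and a tool call to move; the robot and the scene stay as the last step left them, time stands still between calls to the robot, and variables do not carry over. Pictures are saved under pics/ and viewed, at most 10 in all, crops included, and the job is handed in when it is done.

Besides the shell and the picture viewer there is one more tool, called after "Call:" as a command line: name --pt "numbers of a row" for each row, then --argument value for the rest. send_rows: Moves the arm, as the interface text tells. Its arguments: {"type":"object","properties":{"targets":{"type":"array"},"squeeze":{"type":"number"}},"required":["targets"]}

```bash
mkdir -p pics; cat > h.py <<'E'
import numpy as np, cv2
from rig import ctrl
def ray(p,px):
    K=np.array(p["camera_matrix"]);R=np.array(p["R"]);t=np.array(p["t"])
    d=R.T@np.linalg.solve(K,[px[0],px[1],1]);return -R.T@t,d
def onz(p,px,z):
    c,d=ray(p,px);return c+d*(z-c[2])/d[2]
def proj(p,X):
    q=np.array(p["camera_matrix"])@(np.array(p["R"])@np.array(X,float)+np.array(p["t"]));return q[:2]/q[2]
def save(p,n):cv2.imwrite(f"pics/{n}.png",p["img"][:,:,::-1])
Z=dict(loader=0,lip=55,pocket=22,front=35,button_top=None)
E
python3 - <<'E'
from h import *
s=ctrl.sense();print(s)
ps={n:ctrl.capture(n) for n in("top","side")}
for n,p in ps.items():
    save(p,n+"0")
    c,_=ray(p,[280,210]);print(n,c.round())
    for q,z in[("blue_loader",0),("blue_lip",55),("blue_pocket",22),("blue_button_top",85),("orange_lip",55),("orange_button_top",85),("objective",0),("bottle",0),("shipper",0)]:
        print(q,[(np.round(l["point"],1),round(l["score"],2),onz(p,l["point"],z).round(1)) for l in ctrl.landmark_of(q,p)[:2]])
E
```

```text
{'time_s': 0.0, 'joints': array([ 9.33573485e-01,  3.13434755e-01,  1.49844483e+00,  2.11297080e-06,
        1.33100790e+00, -2.23399865e-01]), 'dq': array([-0.00102783,  0.00149922, -0.000939  , -0.00050977, -0.00226948,
       -0.00151038]), 'tau': array([ 3.61755672e-03, -4.12276983e+01, -2.59742635e+01,  7.91384025e-08,
        4.19882359e-03,  3.62822630e-05]), 'eef_pos': array([210.94162801, 480.43980156, 207.3399857 ]), 'ee_rot': array([-2.71003592e-04,  2.05438454e-01,  9.78669823e-01, -5.87964694e-04]), 'force': array([-0.41472754,  0.15062102,  0.10837434]), 'wrist_torque': array([-0.00301056,  0.03142493, -0.04511257]), 'grip_force': 0.0, 'grip_width': 0.9953790858032475}
top [ 398.   -5. 1295.]
blue_loader [(array([210.3, 201.4]), 0.59, array([622. , 192.7,   0. ]))]
blue_lip [(array([213.6, 231.4]), 0.71, array([530.6, 173.1,  55. ]))]
blue_pocket [(array([213.9, 223.7]), 0.85, array([555.6, 177.6,  22. ])), (array([353.7, 230. ]), 0.39, array([ 540.1, -209.7,   22. ]))]
blue_button_top [(array([208.2, 184.9]), 0.49, array([651.9, 186.6,  85. ]))]
orange_lip [(array([356
[... 473 characters left out ...]
), 0.73, array([ 575.2, -192.9,    0. ])), (array([271.2, 183.8]), 0.58, array([625.2, 185.2,   0. ]))]
blue_lip [(array([238.5, 176.9]), 0.95, array([534.2, 178.4,  55. ])), (array([353.3, 272.9]), 0.2, array([ 583.6, -222.3,   55. ]))]
blue_pocket [(array([251.2, 186.1]), 0.63, array([563.1, 172. ,  22. ]))]
blue_button_top [(array([274.2, 150.9]), 0.58, array([643.4, 198.5,  85. ]))]
orange_lip [(array([328. , 274.7]), 0.71, array([ 540.4, -203. ,   55. ]))]
orange_button_top []
objective [(array([261.7, 243.7]), 0.55, array([499.4,  -9.1,   0. ]))]
bottle [(array([196.2, 158.3]), 0.55, array([502.8, 401.8,   0. ]))]
shipper [(array([346.9, 380.8]), 0.89, array([ 468.5, -371.7,    0. ]))]
```

View pics/top0.png

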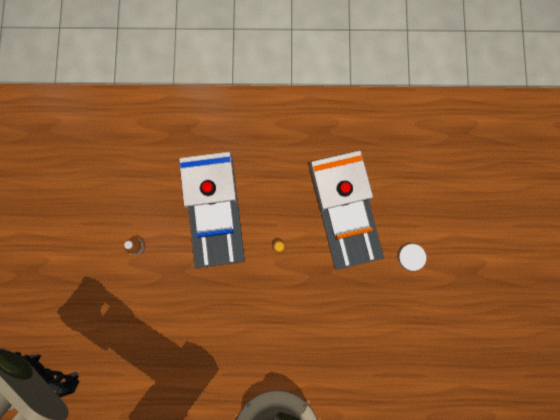

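View pics/side0.png

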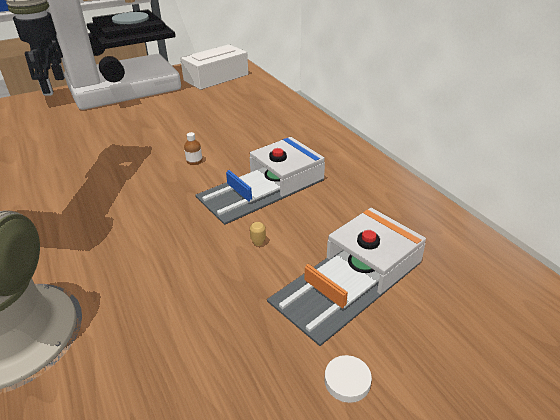

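The top view shows the blue loader's roof stripe at about (206,160), its red button at (208,187) and its lip at (214,233). The objective is at (279,246), and the bottle at (135,245) is clear of the loader. In the side view the blue lip is at (238,185) and the button at (278,153). The networks agree with the pictures, so I'll refine by colour.

```bash
python3 - <<'E'
from h import *
ps={n:ctrl.capture(n) for n in("top","side")}
reg={"top":dict(lip=(190,222,240,242),stripe=(175,150,240,170),btn=(195,175,220,200)),
"side":dict(lip=(222,168,256,205),stripe=(280,135,330,168),btn=(265,143,292,163))}
C={}
for n,p in ps.items():
    im=p["img"].astype(int);r,g,b=im[...,0],im[...,1],im[...,2]
    for k,(x0,y0,x1,y1) in reg[n].items():
        m=((r-np.maximum(g,b)>80) if k=="btn" else (b-np.maximum(r,g)>40))
        M=np.zeros_like(m);M[y0:y1,x0:x1]=m[y0:y1,x0:x1]
        v,u=np.nonzero(M);pt=np.c_[u,v].astype(np.float32);c=pt.mean(0);C[n,k]=c
        box=cv2.boxPoints(cv2.minAreaRect(pt))
        z=dict(lip=55,stripe=70,btn=85)[k]
        print(n,k,len(u),c.round(1));
        if k!="btn":
            W=np.array([onz(p,q,z) for q in pt])[:,:2]
            cc,sz,a=cv2.minAreaRect(W.astype(np.float32));print("  ",np.round(cc,1),np.round(sz,1),round(a,1), np.cov(W.T).round(0).tolist())
            w,V=np.linalg.eigh(np.cov(W.T));print("   dir",np.degrees(np.arctan2(V[1,1],V[0,1])).round(1))
A=[];B=[]
for n,p in ps.items():
    c,d=ray(p,C[n,"btn"]);d/=np.linalg.norm(d);P=np.eye(3)-np.outer(d,d);A.append(P);B.append(P@c)
print("btn",np.linalg.lstsq(np.vstack(A),np.hstack(B),rcond=None)[0].round(1))
E
```

```text
top lip 179 [213.9 232.3]
   [527.7 173. ] [ 13.3 100.2] 7.8 [[28.0, -106.0], [-106.0, 810.0]]
   dir 97.6
top stripe 278 [204.6 161.8]
   [718.9 200.6] [ 15.7 134.8] 7.7 [[47.0, -201.0], [-201.0, 1498.0]]
   dir 97.7
top btn 91 [206.6 186.6]
side lip 369 [238.7 185.1]
   [519.7 150. ] [ 34.3 136.8] 7.1 [[77.0, -7.0], [-7.0, 1145.0]]
   dir 90.4
side stripe 168 [301.2 148.8]
   [720.  199.1] [ 16.2 134.4] 8.0 [[52.0, -210.0], [-210.0, 1518.0]]
   dir 98.0
side btn 73 [277.4 151.7]
btn [647.6 190.4  85.5]
```

Call:
send_rows --pt "1 0 0 0 0 0 -0.137" --pt "1 0 0 0 0 0 -0.137" --pt "1 0 0 0 0 0 -0.137" --pt "1 0 0 0 0 0 -0.137" --pt "1 -0.03 -0.035 0 0 0 0" --pt "1 -0.03 -0.035 0 0 0 0" --pt "1 -0.03 -0.035 0 0 0 0" --pt "1 -0.03 -0.035 0 0 0 0" --pt "1 -0.03 -0.035 0 0 0 0" --pt "1 -0.03 -0.035 0 0 0 0" --squeeze 20

```text
time_s: 2.35
eef_pos: [418.6, 295.5, 208.0]
ee_rot: [0.0, -0.067, 0.998, 0.0]
force: [0.6, 0.9, 0.2]
grip_width: 0.0
grip_force: 0.0
```

```bash
cat >> h.py <<'E'
from scipy.spatial.transform import Rotation as Ro
O=np.array([622.8,187.0]);a=np.radians(7.7);ex=np.array([np.cos(a),np.sin(a)]);ey=np.array([-np.sin(a),np.cos(a)])
def st(tx=None,tz=None):
    s=ctrl.sense();R=Ro.from_quat(s["ee_rot"],scalar_first=True).as_matrix()
    p=s["eef_pos"];d=p[:2]-O
    print("t",round(s["time_s"],2),"p",p.round(1),"loader",(d@ex).round(1),(d@ey).round(1),"F",s["force"].round(1),"Fx",(s["force"][:2]@ex).round(1),"gw",round(s["grip_width"],2))
    print("yaw x",np.degrees(np.arctan2(R[1,0],R[0,0])).round(1),"z",R[:,2].round(3))
    if tx is not None:print("tool shift",(R.T@(np.r_[O+tx*ex,tz]-p)).round(1))
E
python3 -c "
from h import *
st(-52,120)"
```

```text
t 2.35 p [418.6 295.5 208. ] loader -187.8 134.9 F [0.6 0.9 0.2] Fx 0.7 gw 0.0
yaw x -172.3 z [ 0.  0. -1.]
tool shift [-135.8 -134.9   88. ]
```

Call:
send_rows --pt "1 -0.03 -0.03 0 0 0 0" --pt "1 -0.03 -0.03 0 0 0 0" --pt "1 -0.03 -0.03 0 0 0 0" --pt "1 -0.03 -0.03 0 0 0 0" --pt "1 -0.016 -0.015 0.02 0 0 0" --pt "1 0 0 0.03 0 0 0" --pt "1 0 0 0.03 0 0 0" --pt "1 0 0 0.02 0 0 0" --pt "1 0 0 0.02 0 0 0" --pt "1 0 0 0 0 0 0"

```text
time_s: 3.6
eef_pos: [569.7, 180.9, 86.7]
ee_rot: [-0.001, -0.067, 0.998, -0.0]
force: [-0.0, 0.2, 0.3]
grip_width: -0.001
grip_force: 0.0
```

```bash
python3 - <<'E'
from h import *
st(-52,32)
t=ctrl.capture("top")["img"][140:280,150:290];s=ctrl.capture("side")["img"][110:250,190:330]
cv2.imwrite("pics/a.png",cv2.resize(np.hstack([t,s]),(800,400),interpolation=cv2.INTER_CUBIC)[:,:,::-1])
E
```

```text
t 3.6 p [569.7 180.9  86.7] loader -53.4 1.1 F [-0.   0.2  0.3] Fx -0.0 gw -0.0
yaw x -172.3 z [-0.003 -0.    -1.   ]
tool shift [-1.6 -1.1 54.7]
```

View pics/a.png

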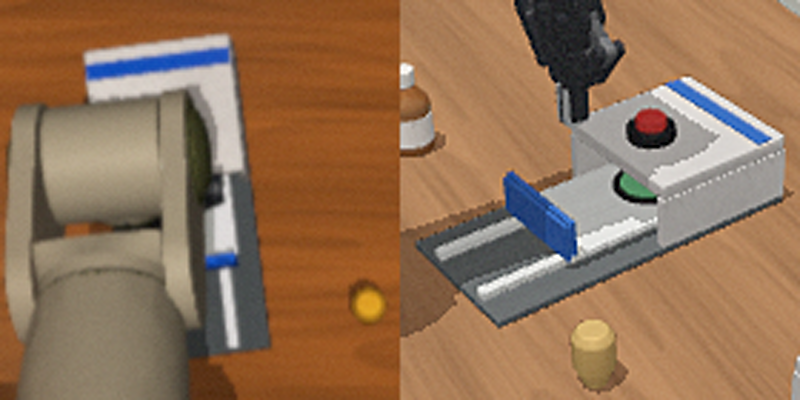

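The side view has the shut fingertip at about (251,150), directly above the pocket and between the lip and the housing. Descending.

Call:
send_rows --pt "1 0 0 0.01 0 0 0" --pt "1 0 0 0.01 0 0 0" --pt "1 0 0 0.01 0 0 0" --pt "1 0 0 0.01 0 0 0" --pt "1 0 0 0.008 0 0 0" --pt "1 0 0 0.006 0 0 0" --pt "1 0 0 0 0 0 0" --pt "1 0.005 0 0 0 0 0" --pt "1 0.005 0 0 0 0 0" --pt "1 0 0 0 0 0 0"

```text
time_s: 4.95
eef_pos: [560.2, 179.7, 34.2]
ee_rot: [0.0, -0.067, 0.998, 0.0]
force: [0.7, 0.0, -0.2]
grip_width: 0.0
grip_force: 0.0
```

```bash
python3 - <<'E'
from h import *
st()
s=ctrl.capture("side")["img"][110:250,190:330]
cv2.imwrite("pics/b.png",cv2.resize(s,(560,560),interpolation=cv2.INTER_CUBIC)[:,:,::-1])
E
```

```text
t 4.95 p [560.2 179.7  34.2] loader -63.0 1.2 F [ 0.7  0.  -0.2] Fx 0.7 gw 0.0
yaw x -172.3 z [ 0.  0. -1.]
```

View pics/b.png

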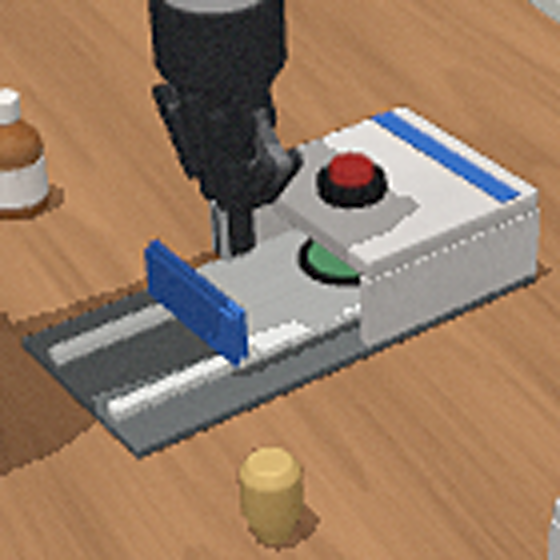

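The finger is in the pocket behind the blue lip, and nothing is touching yet. Drawing the tray out.

Call:
send_rows --pt "1 0.007 0 0 0 0 0" --pt "1 0.007 0 0 0 0 0" --pt "1 0.007 0 0 0 0 0" --pt "1 0.008 0 0 0 0 0" --pt "1 0.008 0 0 0 0 0" --pt "1 0.008 0 0 0 0 0" --pt "1 0.008 0 0 0 0 0" --pt "1 0.008 0 0 0 0 0" --pt "1 0.008 0 0 0 0 0" --pt "1 0.008 0 0 0 0 0"

```text
time_s: 6.25
eef_pos: [483.7, 169.3, 33.9]
ee_rot: [0.0, -0.067, 0.998, -0.0]
force: [0.0, 0.5, -0.3]
grip_width: -0.001
grip_force: 0.0
```

```bash
python3 -c "
from h import *
st()"
```

```text
t 6.25 p [483.7 169.3  33.9] loader -140.2 1.1 F [ 0.   0.5 -0.3] Fx 0.1 gw -0.0
yaw x -172.3 z [ 0. -0. -1.]
```

Call:
send_rows --pt "1 0.003 0 0 0 0 0" --pt "1 0.003 0 0 0 0 0" --pt "1 0.002 0 0 0 0 0" --pt "1 0.002 0 0 0 0 0" --pt "1 0.002 0 0 0 0 0" --pt "1 0.002 0 0 0 0 0" --pt "1 0 0 0 0 0 0" --pt "1 0 0 0 0 0 0" --pt "1 0 0 0 0 0 0" --pt "1 0 0 0 0 0 0"

```text
time_s: 7.5
eef_pos: [470.4, 167.5, 33.9]
ee_rot: [0.0, -0.067, 0.998, -0.0]
force: [-0.3, 0.3, -0.5]
grip_width: -0.002
grip_force: 0.0
```

```bash
python3 - <<'E'
from h import *
st()
s=ctrl.capture("side")["img"][110:250,190:330]
cv2.imwrite("pics/c.png",cv2.resize(s,(560,560),interpolation=cv2.INTER_CUBIC)[:,:,::-1])
E
```

```text
t 7.5 p [470.4 167.5  33.9] loader -153.7 1.1 F [-0.3  0.3 -0.5] Fx -0.2 gw -0.0
yaw x -172.3 z [ 0. -0. -1.]
```

View pics/c.png

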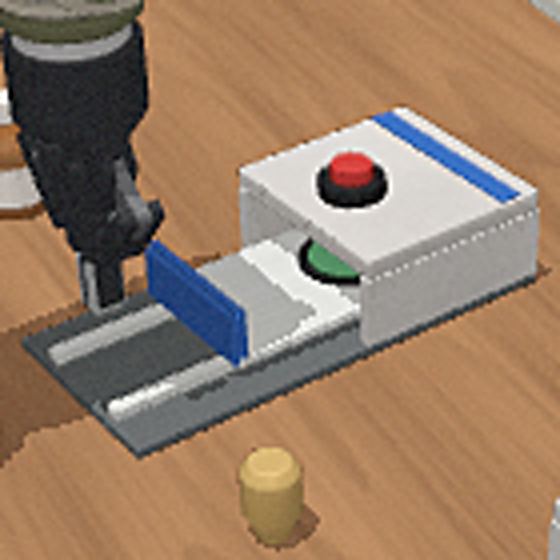

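The tray hasn't moved. In the side view the fingertip is at about (216,186), to the left of the lip, so it passed beside the lip. My lateral estimate is inconsistent with what I see, so I'll compare the TCP's projection with the picture.

```bash
python3 - <<'E'
from h import *
s=ctrl.sense()
for n in("side","top"):
    p=ctrl.capture(n)
    print(n,"tcp",proj(p,s["eef_pos"]).round(1))
    for nm,x,y,z in[("lipL",-93,50,55),("lipR",-93,-50,55),("lipLb",-93,50,20),("lipRb",-93,-50,20),("plate fl",-180,70,3),("plate fr",-180,-70,3),("roof fl",-15,70,70),("roof fr",-15,-70,70),("roof bl",120,70,70),("roof br",120,-70,70)]:
        print(nm,proj(p,np.r_[O+x*ex+y*ey,z]).round(1),end=" ")
    print()
E
```

```text
side tcp [216.5 194. ]
lipL [227.  169.2] lipR [249.3 187.4] lipLb [228.2 181. ] lipRb [250.1 199.6] plate fl [194.4 195.1] plate fr [223.5 223.4] roof fl [248.6 150.9] roof fr [281.1 174.6] roof bl [290.5 135.3] roof br [324.5 156.5] 
top tcp [216.2 254.3]
lipL [194.6 233.8] lipR [231.5 229. ] lipLb [196.9 235.1] lipRb [232.8 230.4] plate fl [194.  267.6] plate fr [244.2 261.1] roof fl [183.2 205.4] roof fr [235.1 198.8] roof bl [178.3 156.9] roof br [229.4 150.6]
```

Call:
send_rows --pt "1 0 0 -0.02 0 0 0" --pt "1 0 0 -0.02 0 0 0" --pt "1 -0.02 0 0 0 0 0" --pt "1 -0.02 0 0 0 0 0" --pt "1 -0.02 0 0 0 0 0" --pt "1 -0.02 0 0 0 0 0" --pt "1 -0.019 0 0 0 0 0" --pt "1 0 0 0.02 0 0 0" --pt "1 0 0 0.02 0 0 0" --pt "1 0 0 0 0 0 0"

```text
time_s: 8.9
eef_pos: [567.5, 180.7, 32.6]
ee_rot: [-0.002, -0.067, 0.998, -0.0]
force: [0.3, -0.1, 0.4]
grip_width: -0.002
grip_force: 0.0
```

```bash
python3 - <<'E'
from h import *
st()
p=ctrl.capture("side");e=ctrl.sense()["eef_pos"]
for dz in(0,10,20,30):print(dz,proj(p,e+[0,0,dz]).round(1))
print("crop x=(px-220)*8,y=(py-125)*8")
cv2.imwrite("pics/d.png",cv2.resize(p["img"][125:200,220:320],(800,600),interpolation=cv2.INTER_CUBIC)[:,:,::-1])
E
```

```text
t 8.9 p [567.5 180.7  32.6] loader -55.6 1.1 F [ 0.3 -0.1  0.4] Fx 0.2 gw -0.0
yaw x -172.3 z [-0.003 -0.    -1.   ]
0 [251.3 179.8]
10 [251.  176.4]
20 [250.8 173. ]
30 [250.6 169.5]
crop x=(px-220)*8,y=(py-125)*8
```

View pics/d.png

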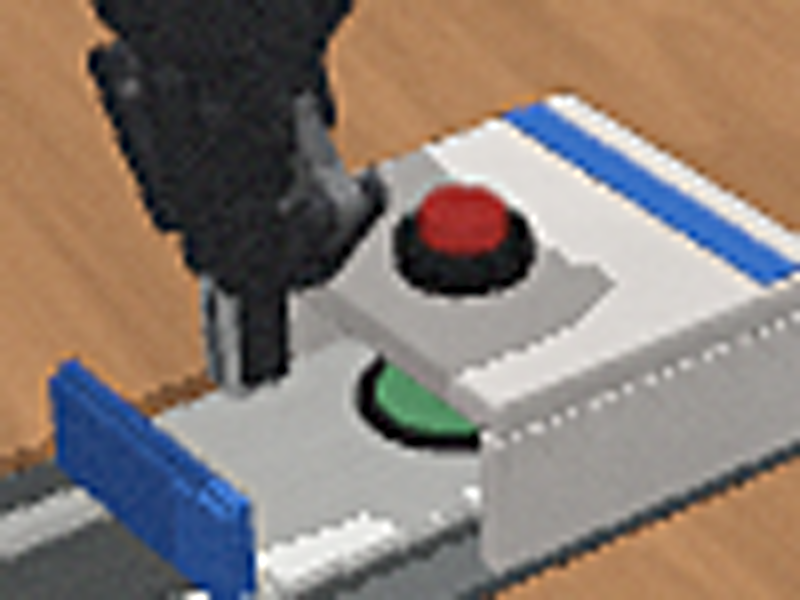

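The side view shows the tip at (252,173.5), where the reported TCP should project to (251,180). So the real tip is about 21-23 mm higher than reported, which means it passed just over the lip and touched nothing. I'll allow for that and go 21 mm deeper, a little nearer the lip.

Call:
send_rows --pt "1 0.005 0 0 0 0 0" --pt "1 0.004 0 0 0 0 0" --pt "1 0 0 0.004 0 0 0" --pt "1 0 0 0.004 0 0 0" --pt "1 0 0 0.004 0 0 0" --pt "1 0 0 0.003 0 0 0" --pt "1 0 0 0.003 0 0 0" --pt "1 0 0 0.003 0 0 0" --pt "1 0 0 0 0 0 0" --pt "1 0 0 0 0 0 0"

```text
time_s: 10.2
eef_pos: [559.6, 179.6, 13.0]
ee_rot: [0.0, -0.067, 0.998, -0.0]
force: [-1.3, 0.1, 0.8]
grip_width: -0.001
grip_force: 0.0
```

```bash
python3 -c "
from h import *
st()"
```

```text
t 10.2 p [559.6 179.6  13. ] loader -63.6 1.1 F [-1.3  0.1  0.8] Fx -1.3 gw -0.0
yaw x -172.3 z [ 0. -0. -1.]
```

Call:
send_rows --pt "1 0.004 0 0 0 0 0" --pt "1 0.004 0 0 0 0 0" --pt "1 0.004 0 0 0 0 0" --pt "1 0.004 0 0 0 0 0" --pt "1 0.005 0 0 0 0 0" --pt "1 0.006 0 0 0 0 0" --pt "1 0.006 0 0 0 0 0" --pt "1 0.006 0 0 0 0 0" --pt "1 0.006 0 0 0 0 0" --pt "1 0.006 0 0 0 0 0"

```text
time_s: 11.45
eef_pos: [508.7, 172.7, 12.9]
ee_rot: [0.0, -0.067, 0.998, -0.0]
force: [3.1, 0.2, -0.1]
grip_width: 0.001
grip_force: 1.2
```

```bash
python3 - <<'E'
from h import *
st()
s=ctrl.capture("side")["img"][110:250,190:330]
cv2.imwrite("pics/e.png",cv2.resize(s,(560,560),interpolation=cv2.INTER_CUBIC)[:,:,::-1])
E
```

```text
t 11.45 p [508.7 172.7  12.9] loader -115.0 1.1 F [ 3.1  0.2 -0.1] Fx 3.1 gw 0.0
yaw x -172.3 z [ 0. -0. -1.]
```

View pics/e.png

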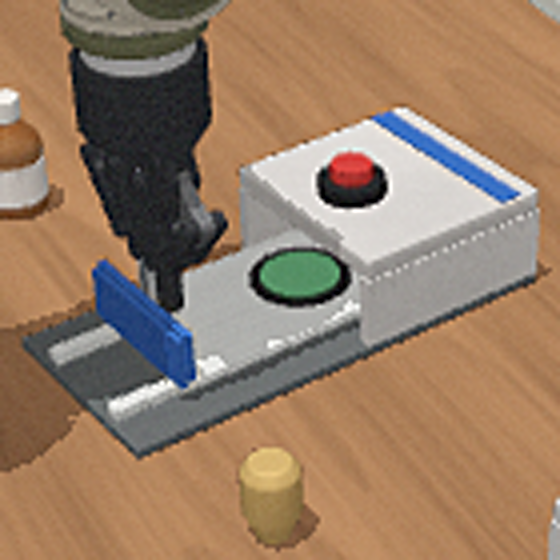

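The lip has now moved out to about (226,190) with the finger behind it, and the pull reads 3 N as expected. The stop should come at a loader x of about -158.

Call:
send_rows --pt "1 0.005 0 0 0 0 0" --pt "1 0.005 0 0 0 0 0" --pt "1 0.005 0 0 0 0 0" --pt "1 0.005 0 0 0 0 0" --pt "1 0.005 0 0 0 0 0" --pt "1 0.004 0 0 0 0 0" --pt "1 0.003 0 0 0 0 0" --pt "1 0.002 0 0 0 0 0" --pt "1 0.002 0 0 0 0 0" --pt "1 0.002 0 0 0 0 0"

```text
time_s: 12.75
eef_pos: [471.3, 167.6, 12.9]
ee_rot: [0.0, -0.067, 0.998, -0.0]
force: [2.4, -2.1, 0.4]
grip_width: -0.001
grip_force: 1.1
```

Call:
send_rows --pt "1 0.002 0 0 0 0 0" --pt "1 0.002 0 0 0 0 0" --pt "1 0.001 0 0 0 0 0" --pt "1 0 0 0 0 0 0" --pt "1 0 0 0 0 0 0" --pt "1 0 0 0 0 0 0" --pt "1 0 0 0 0 0 0" --pt "1 0 0 0 0 0 0" --pt "1 0 0 0 0 0 0" --pt "1 0 0 0 0 0 0"

```text
time_s: 14.0
eef_pos: [466.3, 167.0, 12.9]
ee_rot: [-0.0, -0.067, 0.998, -0.0]
force: [0.2, 0.6, -0.1]
grip_width: 0.001
grip_force: 0.0
```

```bash
python3 -c "
from h import *
st()"
```

```text
t 14.0 p [466.3 167.   12.9] loader -157.7 1.2 F [ 0.2  0.6 -0.1] Fx 0.2 gw 0.0
yaw x -172.3 z [-0. -0. -1.]
```

Not at the stop yet. I'll go on in small steps.

Call:
send_rows --pt "1 0.001 0 0 0 0 0" --pt "1 0.001 0 0 0 0 0" --pt "1 0.001 0 0 0 0 0" --pt "1 0.001 0 0 0 0 0" --pt "1 0.0 0 0 0 0 0" --pt "1 0 0 0 0 0 0" --pt "1 0 0 0 0 0 0" --pt "1 0 0 0 0 0 0" --pt "1 0 0 0 0 0 0" --pt "1 0 0 0 0 0 0"

```text
time_s: 15.25
eef_pos: [465.8, 166.9, 13.3]
ee_rot: [0.004, -0.067, 0.998, 0.0]
force: [15.3, 3.7, -13.2]
grip_width: -0.003
grip_force: 8.0
```

```bash
python3 -c "
from h import *
st()"
```

```text
t 15.25 p [465.8 166.9  13.3] loader -158.3 1.1 F [ 15.3   3.7 -13.2] Fx 15.7 gw -0.0
yaw x -172.4 z [ 0.008  0.001 -1.   ]
```

The stop is reached: the arm holds at -158.3 with 15 N. Backing off the lip, then up and over the button.

Call:
send_rows --pt "1 -0.006 0 0 0 0 0" --pt "1 -0.007 0 0 0 0 0" --pt "1 -0.007 0 -0.002 0 0 0" --pt "1 0 0 -0.02 0 0 0" --pt "1 0 0 -0.03 0 0 0" --pt "1 0 0 -0.04 0 0 0" --pt "1 -0.03 0 0 0 0 0" --pt "1 -0.04 0 0 0 0 0" --pt "1 -0.04 0 0 0 0 0" --pt "1 -0.04 0 0 0 0 0"

```text
time_s: 16.5
eef_pos: [632.1, 189.4, 105.0]
ee_rot: [-0.0, -0.067, 0.998, -0.0]
force: [-0.4, -0.8, -0.0]
grip_width: 0.005
grip_force: 0.0
```

Call:
send_rows --pt "1 -0.017 -0.001 0 0 0 0" --pt "1 0 0 0 0 0 0" --pt "1 0 0 0 0 0 0" --pt "1 0 0 0 0 0 0" --pt "1 0 0 0 0 0 0" --pt "1 0 0 0 0 0 0" --pt "1 0 0 0 0 0 0" --pt "1 0 0 0 0 0 0" --pt "1 0 0 0 0 0 0" --pt "1 0 0 0 0 0 0"

```text
time_s: 17.75
eef_pos: [647.9, 190.5, 104.9]
ee_rot: [-0.0, -0.067, 0.998, -0.0]
force: [-0.7, -0.4, -0.4]
grip_width: 0.002
grip_force: 0.0
```

```bash
python3 - <<'E'
from h import *
st(25,80)
p=ctrl.capture("side");e=ctrl.sense()["eef_pos"]
for dz in(0,22):print(dz,proj(p,e+[0,0,dz]).round(1))
cv2.imwrite("pics/f.png",cv2.resize(p["img"][100:220,190:350],(800,600),interpolation=cv2.INTER_CUBIC)[:,:,::-1])
E
```

```text
t 17.75 p [647.9 190.5 104.9] loader 25.3 0.1 F [-0.7 -0.4 -0.4] Fx -0.8 gw 0.0
yaw x -172.3 z [-0. -0. -1.]
tool shift [ 0.3 -0.1 24.9]
0 [277.2 144.8]
22 [277.  136.9]
```

View pics/f.png

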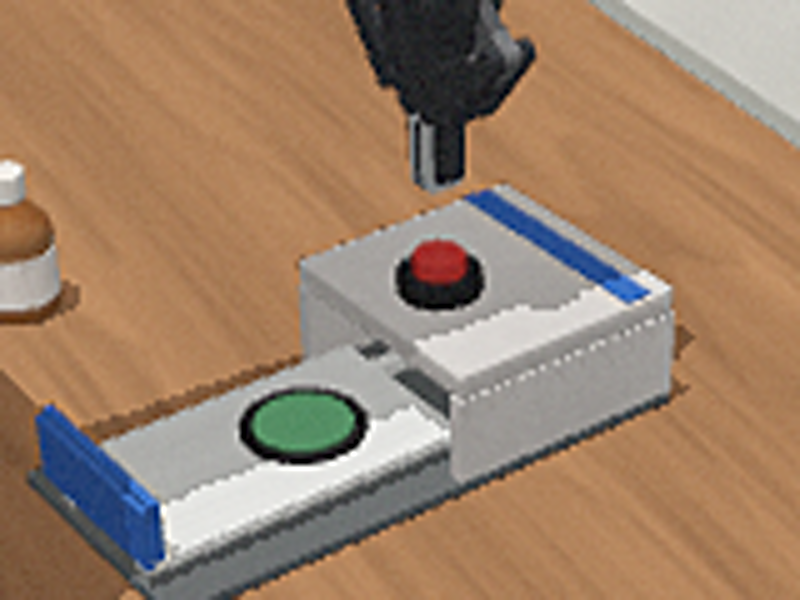

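The tray is fully out with the lip at the end of the rails, and the fingertip is centred over the red button (278,153). Pressing.

Call:
send_rows --pt "1 0 0 0.01 0 0 0" --pt "1 0 0 0.01 0 0 0" --pt "1 0 0 0.008 0 0 0" --pt "1 0 0 0.004 0 0 0" --pt "1 0 0 0.003 0 0 0" --pt "1 0 0 0.002 0 0 0" --pt "1 0 0 0.001 0 0 0" --pt "1 0 0 0 0 0 0" --pt "1 0 0 0 0 0 0" --pt "1 0 0 0 0 0 0"

```text
time_s: 19.05
eef_pos: [647.9, 190.5, 67.0]
ee_rot: [0.0, -0.067, 0.998, 0.0]
force: [-0.1, -0.5, 2.5]
grip_width: -0.001
grip_force: 1.1
```

Call:
send_rows --pt "1 0 0 0.001 0 0 0" --pt "1 0 0 0.001 0 0 0" --pt "1 0 0 0.001 0 0 0" --pt "1 0 0 0 0 0 0" --pt "1 0 0 0 0 0 0" --pt "1 0 0 0 0 0 0" --pt "1 0 0 0 0 0 0" --pt "1 0 0 0 0 0 0" --pt "1 0 0 0 0 0 0" --pt "1 0 0 0 0 0 0"

```text
time_s: 20.3
eef_pos: [647.9, 190.5, 63.9]
ee_rot: [0.0, -0.067, 0.998, 0.0]
force: [-1.2, -0.2, 3.4]
grip_width: 0.002
grip_force: 2.0
```

Spring contact: 2.5 N, then 3.4 N. Pressing on in small steps.

Call:
send_rows --pt "1 0 0 0.001 0 0 0" --pt "1 0 0 0.001 0 0 0" --pt "1 0 0 0.001 0 0 0" --pt "1 0 0 0 0 0 0" --pt "1 0 0 0 0 0 0" --pt "1 0 0 0 0 0 0" --pt "1 0 0 0 0 0 0" --pt "1 0 0 0 0 0 0" --pt "1 0 0 0 0 0 0" --pt "1 0 0 0 0 0 0"

```text
time_s: 21.55
eef_pos: [648.0, 190.6, 62.5]
ee_rot: [0.0, -0.067, 0.998, -0.0]
force: [-5.4, -0.7, 14.1]
grip_width: -0.001
grip_force: 7.2
```

Call:
send_rows --pt "1 0 0 0.001 0 0 0" --pt "1 0 0 0 0 0 0" --pt "1 0 0 0 0 0 0" --pt "1 0 0 0 0 0 0" --pt "1 0 0 0 0 0 0" --pt "1 0 0 0 0 0 0" --pt "1 0 0 0 0 0 0" --pt "1 0 0 0 0 0 0" --pt "1 0 0 0 0 0 0" --pt "1 0 0 0 0 0 0"

```text
time_s: 22.8
eef_pos: [648.1, 190.5, 62.4]
ee_rot: [0.001, -0.067, 0.998, -0.0]
force: [-8.0, -1.2, 19.4]
grip_width: 0.0
grip_force: 9.9
```

Call:
send_rows --pt "1 0 0 -0.004 0 0 0" --pt "1 0 0 -0.006 0 0 0" --pt "1 0 0 -0.01 0 0 0" --pt "1 0 0 -0.02 0 0 0" --pt "1 0 0 -0.02 0 0 0" --pt "1 0 0 -0.02 0 0 0" --pt "1 0 0 -0.02 0 0 0" --pt "1 0 0 0 0 0 0" --pt "1 0 0 0 0 0 0" --pt "1 0 0 0 0 0 0"

```text
time_s: 24.05
eef_pos: [647.5, 190.4, 158.7]
ee_rot: [-0.001, -0.067, 0.998, -0.0]
force: [-0.5, -0.0, 0.7]
grip_width: -0.003
grip_force: 0.0
```

```bash
python3 - <<'E'
from h import *
st()
p=ctrl.capture("side");cv2.imwrite("pics/g.png",cv2.resize(p["img"][100:400,100:450],(700,600))[:,:,::-1])
E
```

```text
t 24.05 p [647.5 190.4 158.7] loader 24.9 0.1 F [-0.5 -0.   0.7] Fx -0.5 gw -0.0
yaw x -172.3 z [-0.002 -0.    -1.   ]
```

View pics/g.png

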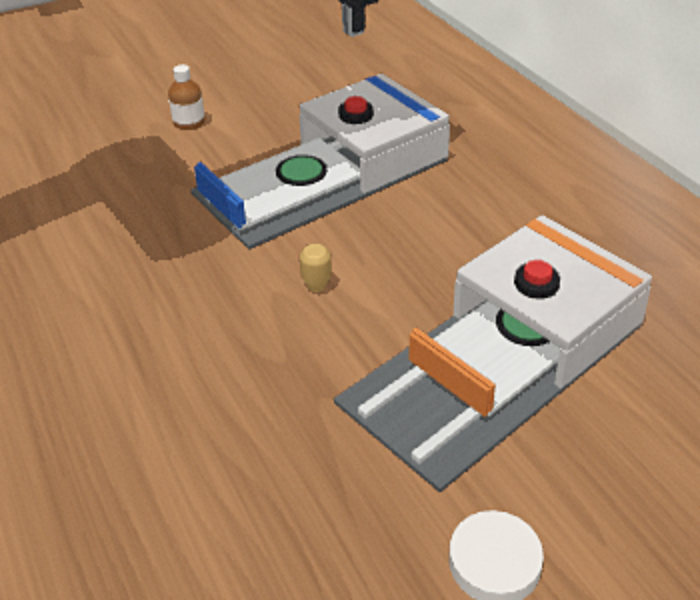

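The blue tray is fully out with its lip at (210,197), and the blue button is up again at (278,153). The orange loader, objective, bottle and shipper haven't moved, and the arm is clear. Handing in.

```bash
python3 -c "
from rig import ctrl
print(ctrl.finish_job())"
```

```text
the job is handed in; nothing more can be done
None
```

I drew the blue tray out to its stop by its lip (first pass went over the lip without contact), then pressed the blue button until it stopped and let it spring back up; the last picture shows the orange loader and loose things unmoved, and the job is handed in at about 24 s.

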